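# Lock the draining rack and hang two toddler cups

## Task

First push the red lever of the draining rack's suction foot all the way down so that the rack is locked, and leave it down. Then hang the yellow cup on the peg with the yellow head and the pale blue cup on the peg with the pale blue head, mouth-down, each pushed onto its slanting peg until the inside of its bottom rests on the peg's tip; lower the cups by hand rather than letting them drop. Leave the pacifiers, bowl and clip where they are.

Things in the scene. Friction and masses are not known exactly. Their poses are not given: they have to be found in the camera images.
- yellow_cup_mid (a point): centre, half-way up, of the yellow toddler cup: a tapered plastic tumbler of about 60 g, 100 mm tall, mouth-down on the tray, closed bottom uppermost. Outer diameter 62 mm at the rim, 52 mm at the bottom, 54.5 mm at 75 mm from the rim; wall 3 mm, bottom 5 mm. z axis: from the mouth to the closed bottom (up at the start)
- blue_cup_mid (a point): centre, half-way up, of the pale blue toddler cup: a tapered plastic tumbler of about 60 g, 100 mm tall, mouth-down on the tray, closed bottom uppermost. Outer diameter 62 mm at the rim, 52 mm at the bottom, 54.5 mm at 75 mm from the rim; wall 3 mm, bottom 5 mm. z axis: from the mouth to the closed bottom (up at the start)
- yellow_cup_floor (a point): centre of the inside bottom of the yellow cup, 45 mm above the cup's centre point along the cup's z axis (5 mm under the outer bottom, 95 mm from the rim). Same axes as the cup
- blue_cup_floor (a point): the same point of the pale blue cup
- yellow_cup: the yellow cup; origin at the centre of its mouth, z towards the closed bottom
- blue_cup: the pale blue cup; origin at the centre of its mouth, z towards the closed bottom
- yellow_peg_tip (a point): tip of the draining peg with a yellow head and collar. z axis: along the peg, out of its tip, leaning 30 degrees from vertical to the rack's front; y axis: level, along the rack. The head is a 26 mm ball ending at this point, the shaft 14 mm thick, the 26 mm collar 71 to 85 mm below the tip. Peg 125 mm long, tip about 148 mm above the shelf. Which colour is left or right varies
- blue_peg_tip (a point): tip of the draining peg with a pale blue head and collar. z axis: along the peg, out of its tip, leaning 30 degrees from vertical to the rack's front; y axis: level, along the rack. The head is a 26 mm ball ending at this point, the shaft 14 mm thick, the 26 mm collar 71 to 85 mm below the tip. Peg 125 mm long, tip about 148 mm above the shelf. Which colour is left or right varies
- rack: white draining rack, a 160 x 220 mm drip tray 22 mm high carrying the two pegs 130 mm apart, with a grey suction foot and red lever on its left (+y) side. Fixed. Origin: centre of the drip tray's underside; -x is its front, towards the robot; z up
- lever_hinge (a point): middle of the lever's hinge pin, 28 mm above the shelf. The pin runs along the rack's y axis; the lever points from here to the rack's front
- lever_tip (a point): front end of the red lever, 96 mm from the hinge pin. The lever is 8 mm thick and 26 mm wide, centred on the line from pin to tip (its last 22 mm are 34 mm wide and 10 mm thick)
- lock_lever (a joint): angle of the red lever, rad: 0 fully raised (50 degrees up), 0.87 fully down (level, locked). It stays where it is left; about 0.2 N m moves it (4 N, 50 mm from the pin)
- tray: clear acrylic tray 200 x 290 mm, 16 mm high, floor 4 mm thick, fixed; both cups stand on it. Origin: centre of its underside
- glass_bowl: upturned clear glass bowl, 82 mm across and 42 mm high, on the tray between the cups. Origin: centre of its underside
- yellow_pacifier: yellow pacifier about 66 mm long with its ring and 38 mm high, on the tray between the cups. Origin: under the centre of its shield
- blue_pacifier: pale blue pacifier of the same size, on the shelf in front of the rack. Origin: under the centre of its shield
- clip: mint plastic spring clip 75 x 24 mm, 24 mm high, lying on the shelf in front of the rack. Origin: its middle, underneath
There are look-alikes about, which are no part of the job. What is shaped like the yellow_cup but pink is not meant.

How it is judged:
By the outcome, as a careful person would: the job done as asked, in the order asked, and still so for the second after the job is handed in, with the robot touching nothing.
It also fails if it takes over 64 s, if anything falls off the work surface, if the arm or the gripper's body presses on something with over 40 N, if the wrist force passes 120 N, or if a joint passes its speed limit or range.

## Robot

A 7-joint arm with a two-finger parallel gripper is mounted at the origin on the work surface. World frame = base frame: x ahead of the robot, y to its left, z up, the work surface at z = 0. Lengths are in m, angles in degrees, forces in N, time in s.
With the tool pointing down it reaches from about 0.35 to 0.775 m from the base axis. Payload 3.1 kg.
Tool frame: the origin (TCP) lies on the centre line of the jaws, within the pads' length; the fingertips stand 17 mm ahead of it and the grasp point (between the pads) lies 2 mm behind it (robot.tip_reach is the distance from the TCP to the fingertips, in m); z points along the fingers, y is the direction in which the jaws open and shut (so a half turn about z gives the same grasp; the last joint's range is limited). The gripper opens to 85 mm and grips with 20 to 120 N. Pads are 22 mm wide; open, the fingers measure 114 mm over their backs; the gripper's body (76 mm by 85 mm) begins 54 mm behind the grasp point. The pads swing forward as they close: fully open they stand 13 mm farther back than shut.
Start: joints at [-74.811, 17.813, 0.802, 86.603, -0.252, 75.585, -1.558], TCP at [0.166, 0.524, 0.248] pointing down, gripper open.
Joint ranges: [-154.91, 154.91], [-16.99, 109.72], [-72.82, 74.43], [7.12, 147.25], [-82.49, 262.49], [11.32, 116.49], [-174.64, 174.64]. Speed limits (degrees/s): [159.86, 159.86, 180, 180, 180, 180, 180].

## Interface

Orientations are given as [roll, pitch, yaw] about the fixed x, y, z axes, in that order (R = Rz(yaw) Ry(pitch) Rx(roll)).
In Python, from station import robot, fingers, vision, workorder, recognise gives the robot as it stands. Calls block until the motion is done:
- robot.move_to(position, orientation): joint-space move of the TCP to a pose.
- robot.line_to(position, orientation=None, velocity=0.15, f_stop=None): straight line of the TCP; orientation=None keeps the orientation; velocity is the mean speed in m/s. With f_stop (N) it stops when the force on the tool has changed by that much, and returns True; else False.
- robot.move_j(angles): joint-space move.
- fingers.gripper_to(opening, force=None): opening from 0.0 (shut) to 1.0 (fully open); force is the grip in N (None keeps the last); returns when the fingers have stopped.
- robot.pause(seconds).
- robot.inverse_kinematics(position, orientation): joint angles nearest the present ones, or None.
- vision.grab_frame(name): name is "side" or "top" or "wrist"; returns the picture (480x640x3 uint8, red, green, blue); there is no depth.
- vision.calibration(name): a dict with "mtx" (3x3 intrinsics, pixels), "k1" (the pictures are not rectified: a ray, as slopes to the right and down, at radius r is drawn at 1 + k1 r^2 times it, then the intrinsics apply), "extrinsics" (4x4, takes a point from world to camera coordinates); the wrist camera has in their place "T_tool_cam" (4x4, takes a point from camera to tool coordinates, whose origin is the TCP and whose axes are the flange's). Camera axes: x right, y up, looking along -z (the intrinsics and any distortion apply to the point x, -y, -z); pixel columns grow to the right and rows downward; lengths in m; the calibration is good to about 2 mm. A picture is of the moment at which its call begins: read the wrist's pose just before it. calibration takes no time and is no camera call.
A pose or a line that the arm cannot do raises robot.PlanningError and nothing moves.
- workorder.close_job(): hands the job in, once; it reports no verdict.
Trained networks look in the newest picture that a camera, given by its name, has taken for a name from the list of things; names that differ only in an ending like _2 or _b are one class to them, and where a whole thing is asked for, a point or a joint stands for the part that bears it (a point fixed in the world has none). Each returns a list of dicts, best first, with "p" (0 to 1); they miss things now and then, are a little off and sometimes report something else, mostly with a low value. They report only what shows in the picture. A call takes as long as a camera call. They do not tell look-alikes from the thing itself.
- recognise(label, camera): "rect" ([centre column, centre row, width, height] in pixels, round what is visible of it).
Readings, each from a call of its own:
- robot.current_time_s(): time.
- robot.current_joint_positions(): joint angles.
- robot.current_dq(): joint speeds.
- robot.current_joint_torque(): joint torques, N m.
- robot.current_tool_pos(): TCP position.
- robot.current_eef_rot(): TCP orientation.
- robot.current_contact_force(): force on the tool from outside, world axes, zero at the start.
- robot.current_torque(): the same for the moment, N m.
- robot.current_finger_gap(): opening from 0.0 (shut) to 1.0 (fully open).
Only numpy, scipy, OpenCV 4.12 (cv2) and the standard library are available. Lean on these libraries where they do the work, as an engineer would, in place of code of your own. Each camera call takes 0.05 s, during which the arm holds its last target. There are 200 camera calls.

## Working session

There is one attempt and no reset: what is moved stays moved. The work goes in short steps, each a Python script; the robot and the scene stay as the last script left them, time stands still between calls to the robot, and variables do not carry over. Pictures are saved under pics/ and viewed, about 8 in all and at most 12, crops included, and the job is handed in when it is done.

```bash
ls; mkdir -p pics
python3 - <<'E'
from station import robot, fingers, vision, workorder, recognise
import cv2
for c in ["side","top","wrist"]:
    im=vision.grab_frame(c); cv2.imwrite(f"pics/{c}0.png",im[:,:,::-1])
    k=vision.calibration(c); print(c,k)
    if c!="wrist":
        for l in ["yellow_cup","blue_cup","yellow_peg_tip","blue_peg_tip","lever_hinge","lever_tip","rack","tray","clip","glass_bowl","yellow_pacifier","blue_pacifier"]:
            print(l,[(round(d["p"],2),[round(v) for v in d["rect"]]) for d in recognise(l,c)][:4])
print(robot.current_time_s(),robot.current_tool_pos(),robot.current_eef_rot())
E
```

```text
pics
side {'mtx': array([[455.77973244,   0.        , 319.07616104],
       [  0.        , 455.77973244, 240.95518717],
       [  0.        ,   0.        ,   1.        ]]), 'k1': -0.10650245755756993, 'extrinsics': array([[-0.68449594, -0.72899715, -0.00533541,  0.31540495],
       [ 0.3849726 , -0.3676678 ,  0.84653203, -0.30221052],
       [-0.6190811 ,  0.57739375,  0.53231104, -0.90685437],
       [ 0.        ,  0.        ,  0.        ,  1.        ]])}
yellow_cup [(0.93, [449, 226, 25, 37]), (0.57, [387, 228, 23, 41])]
blue_cup [(0.74, [342, 247, 23, 38]), (0.35, [376, 257, 21, 12]), (0.22, [223, 314, 26, 16])]
yellow_peg_tip [(0.66, [264, 250, 18, 34])]
blue_peg_tip [(0.51, [228, 275, 21, 32])]
lever_hinge [(0.6, [244, 306, 105, 81]), (0.49, [303, 322, 20, 21])]
lever_tip [(0.56, [225, 312, 28, 16])]
rack [(0.74, [243, 303, 109, 88]), (0.41, [378, 257, 14, 12])]
tray [(0.7, [367, 256, 116, 63])]
clip [(0.63, [322, 307, 31, 13])]
glass_bowl [(0.66, [363, 239, 16, 27])]
yellow_pacifier [(0.57, [374, 257, 21, 13]), (0.26, [362, 240, 14, 22])]
blue_pacifier [(0.64, [303, 322, 18, 18
[... 1127 characters left out ...]
r [(0.59, [404, 255, 145, 108]), (0.39, [262, 208, 15, 21])]
wrist {'mtx': array([[334.5171963 ,   0.        , 318.58459892],
       [  0.        , 334.5171963 , 240.60226877],
       [  0.        ,   0.        ,   1.        ]]), 'k1': -0.03197729399307004, 'T_tool_cam': array([[ 3.60540378e-04,  9.50480428e-01,  3.10784211e-01,
         7.88703306e-02],
       [ 9.99999889e-01, -4.36954517e-04,  1.76252130e-04,
         3.47797139e-04],
       [ 3.03322765e-04,  3.10784113e-01, -9.50480480e-01,
        -1.25872281e-01],
       [ 0.00000000e+00,  0.00000000e+00,  0.00000000e+00,
         1.00000000e+00]])}
1.35 [0.16609459 0.52434402 0.24830497] [1.79997944e+02 3.51426237e-03 1.62426740e+02]
```

Run:
```python
import cv2,numpy as np
a=cv2.imread("pics/top0.png")[150:350,140:560]; b=cv2.imread("pics/side0.png")[190:370,170:480]
a=cv2.resize(a,(798,380),interpolation=3)
cv2.imwrite("pics/a.png",a)
cv2.imwrite("pics/b.png",cv2.resize(b,None,fx=2.58,fy=2.58,interpolation=3))
```

```text
(no output)
```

View pics/a.png

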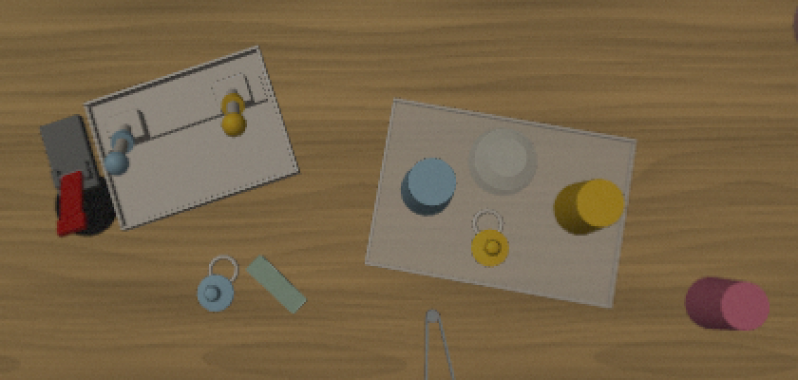

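View pics/b.png

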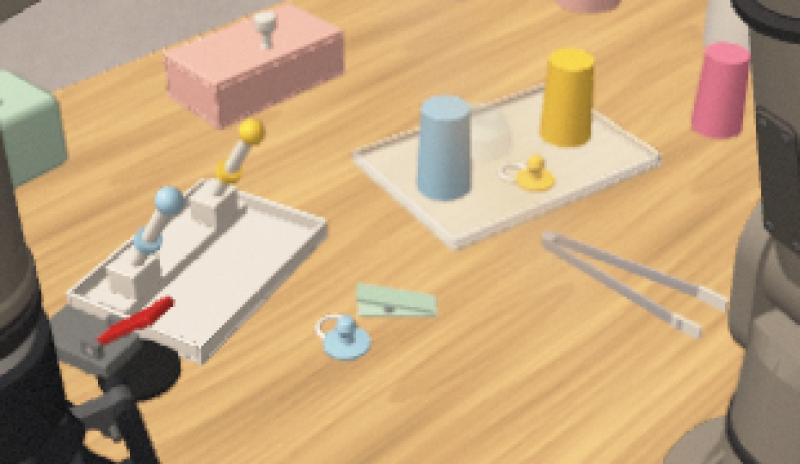

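```bash
cat > h.py <<'E'
import numpy as np, cv2
from station import robot, fingers, vision, workorder, recognise
from scipy.spatial.transform import Rotation as R
def ext(c):
    k=vision.calibration(c)
    if c!="wrist": E=k["extrinsics"]
    else:
        T=np.eye(4); T[:3,:3]=R.from_euler('xyz',robot.current_eef_rot(),degrees=True).as_matrix(); T[:3,3]=robot.current_tool_pos()
        E=np.linalg.inv(T@k["T_tool_cam"])
    return k,E
def ray(c,uv,kE=None):
    k,E=kE or ext(c)
    p=cv2.undistortPoints(np.array([[uv]],float),k["mtx"],np.array([k["k1"],0,0,0.]))[0,0]
    d=E[:3,:3].T@np.array([p[0],-p[1],-1]); return -E[:3,:3].T@E[:3,3],d/np.linalg.norm(d)
def onz(c,uv,z,kE=None):
    o,d=ray(c,uv,kE); return o+d*(z-o[2])/d[2]
def proj(c,P,kE=None):
    k,E=kE or ext(c); q=E[:3,:3]@np.asarray(P)+E[:3,3]; x,y=q[0]/-q[2],-q[1]/-q[2]; s=1+k["k1"]*(x*x+y*y)
    return k["mtx"][:2,:2]@[x*s,y*s]+k["mtx"][:2,2]
def tri(u,v):
    (a,d),(b,e)=ray("top",u),ray("side",v)
    s=np.linalg.lstsq(np.c_[d,-e],b-a,rcond=None)[0]; p,q=a+s[0]*d,b+s[1]*e
    return (p+q)/2,np.linalg.norm(p-q)
def rpy(M): return R.from_matrix(M).as_euler('xyz',degrees=True)
E
python3 - <<'E'
from h import *
np.set_printoptions(precision=4,suppress=True)
T=lambda x,y:(x/1.9+140,y/1.9+150); S=lambda x,y:(x/2.58+170,y/2.58+190)
print("bball",tri(T(116,163),S(169,200)),"yball",tri(T(234,124),S(252,131)))
print("collars",tri(T(122,139),S(148,239)),tri(T(233,103),S(229,172)))
C=[onz("top",T(*p),.022) for p in [(86,103),(260,46),(298,172),(122,230)]]
print("rack",np.array(C)); 
for a,b in [(0,1),(3,2),(1,2),(0,3)]:
    v=C[b]-C[a]; print(np.linalg.norm(v),np.degrees(np.arctan2(v[1],v[0])))
print("levertip",tri(T(69,233),S(170,302)),"leverhinge top",onz("top",T(75,176),.03),tri(T(75,176),S(100,338)))
# cup tops
for c,p in [("b",(432,182)),("y",(600,203))]:
    print(c,onz("top",T(*p),.104))
print("bcup",tri(T(432,182),S(445,107)),"ycup",tri(T(600,203),S(572,60)))
print("bowl",onz("top",T(504,161),.03))
E
```

```text
bball (array([0.5238, 0.205 , 0.1364]), np.float64(0.0035604758478469593)) yball (array([0.564 , 0.0805, 0.1364]), np.float64(0.0034079662359192612))
collars (array([0.5568, 0.2142, 0.0796]), np.float64(0.005525132366338914)) (array([0.5968, 0.0903, 0.0771]), np.float64(0.0050563739494120415))
rack [[0.6108 0.2769 0.022 ]
 [0.6773 0.0691 0.022 ]
 [0.5262 0.0237 0.022 ]
 [0.4595 0.2303 0.022 ]]
0.21817580366474273 -72.26979269180177
0.21711814158637016 -72.10273097894114
0.15775183240795837 -163.24259185675027
0.1583704450962238 -162.8557772910248
levertip (array([0.4498, 0.2633, 0.099 ]), np.float64(0.009951239258125)) leverhinge top [0.5227 0.2852 0.03  ] (array([0.5249, 0.2894, 0.0229]), np.float64(0.004546876839081204))
b [ 0.5055 -0.1271  0.104 ]
y [ 0.4817 -0.3058  0.104 ]
bcup (array([ 0.5049, -0.128 ,  0.1023]), np.float64(0.0021629959655912064)) ycup (array([ 0.4805, -0.308 ,  0.1003]), np.float64(0.0037655248645758954))
bowl [ 0.5363 -0.2154  0.03  ]
```

```bash
cat >> h.py <<'E'
yaw=np.radians(17.5); X=np.array([np.cos(yaw),np.sin(yaw),0]); Y=np.array([-X[1],X[0],0]); Z=np.array([0,0,1.])
C0=np.array([.5685,.150,0])
PZ=-.5*X+np.cos(np.pi/6)*Z
TIP={"blue":np.array([.5238,.205,.1364])+.013*PZ,"yellow":np.array([.564,.0805,.1364])+.013*PZ}
CUP={"blue":np.array([.5052,-.1275]),"yellow":np.array([.481,-.307])}
def frame(z,x):  # tool z, approx tool x
    y=np.cross(z,x); y/=np.linalg.norm(y); return rpy(np.c_[np.cross(y,z),y,z])
E
python3 - <<'E'
from h import *
np.set_printoptions(precision=4,suppress=True)
q=[]
for a,s in [((69,233),.1),((75,176),.03)]:
    P=onz("top",(a[0]/1.9+140,a[1]/1.9+150),s)-C0; print("lever rack frame",P@X,P@Y)
D=frame(-Z,-X); P=C0-.058*X+.1435*Y; print(D,P)
for o in [D]:
    print(robot.inverse_kinematics(P+[0,0,.2],o),robot.inverse_kinematics(P+[0,0,.045],o))
for n in TIP:
  for sx in (1,-1):
    o=frame(-PZ,sx*-X)
    print(n,sx,[robot.inverse_kinematics(TIP[n]-PZ*.018+PZ*h,o) for h in (0,.12)])
    c=np.r_[CUP[n],.077]; print(robot.inverse_kinematics(c,[180,0,180 if sx>0 else 0]))
fingers.gripper_to(0.0)
robot.move_to(P+[0,0,.18],D)
im=vision.grab_frame("wrist"); cv2.imwrite("pics/w1.png",im[:,:,::-1])
print(robot.current_time_s(),robot.current_contact_force(),robot.current_finger_gap())
E
```

```text
lever rack frame -0.07494062886003684 0.14625173990887755
lever rack frame -0.003070200059997473 0.14271499103817403
[-180.     0.  -162.5] [0.47   0.2694 0.    ]
[-39.9351  18.6789  10.7884  92.7313  -3.6832  68.9374  79.1227] [-38.0444  28.4767   8.5296 102.6766  -5.3575  49.237   80.4698]
blue 1 [array([-41.0077,  10.1002,  17.1873, 122.9181,   2.3181,  17.6522,
        80.6163]), array([-56.9682,  -7.1839,  27.5395, 122.2258,  15.4683,  35.4854,
        68.4207])]
[-21.1263  29.5146  44.9565 105.4256 -25.0095  55.422  124.6907]
blue -1 [array([-45.388 ,  10.2622,  22.1108, 123.0609,  -0.9627,  17.6061,
       -96.2812]), array([ -34.9503,   -5.6335,    7.3629,  121.6195,    9.9832,   34.7303,
       -106.6628])]
[-31.2678  36.9438  62.0577 105.7331 -37.4619  60.8042 -44.3437]
yellow 1 [array([-37.6634,  12.4025,  35.4186, 122.0559, -37.8659,  22.3093,
       134.8779]), array([-60.201 ,  -9.1943,  50.7869, 121.4664,   4.0821,  34.7171,
        96.8683])]
[ -8.1502  41.2369  59.3179  97.7265 -39.0047  64.2525 152.9593]
yellow -1 [array([-43.2473,  13.2696,  42.082 , 122.215 , -41.9215,  23.4419,
       -41.4043]), array([-18.7676,  -4.4531,  13.347 , 120.4813,  -8.9524,  34.7781,
       -71.6548])]
[ -1.4948  35.7757  47.0201  97.5023 -29.6183  59.9289 -34.5505]
3.6583 [ 0.4679 -0.7725 -0.6071] 0.0015866688771778014
```

View pics/w1.png

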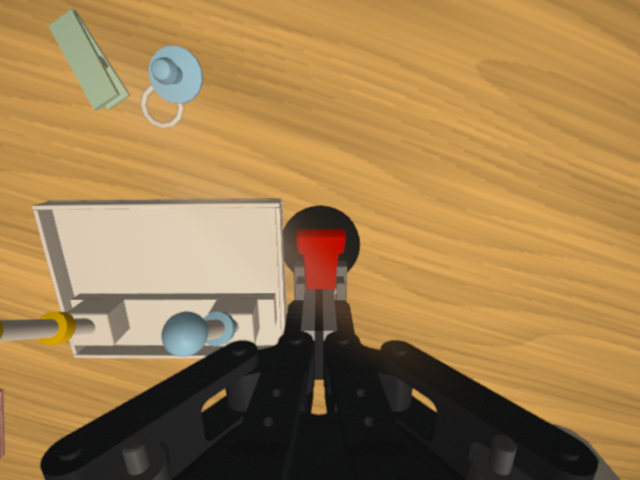

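Run:
```python
from h import *
np.set_printoptions(precision=4,suppress=True)
p=onz("wrist",(322,231),.103)-C0; print("tip rack",p@X,p@Y)
for i,uv in [("blue",(185,334))]:
    q=onz("wrist",uv,.1364)-C0; print(i,q@X,q@Y,(TIP[i]-.013*PZ-C0)@X,(TIP[i]-.013*PZ-C0)@Y)
x=p@X+.010; P=C0+x*X+((p@Y+.1435)/2)*Y
robot.line_to(P+[0,0,.14])
print(robot.current_time_s(),robot.current_contact_force())
s=robot.line_to(P+[0,0,.043],velocity=.05,f_stop=22)
print(s,robot.current_tool_pos(),robot.current_contact_force())
robot.pause(.2)
robot.line_to(P+[0,0,.19]); 
im=vision.grab_frame("wrist"); cv2.imwrite("pics/w2.png",im[:,:,::-1])
im=vision.grab_frame("side"); cv2.imwrite("pics/s2.png",cv2.resize(im[220:340,180:340],(800,600))[:,:,::-1])
print(robot.current_time_s())
```

```text
tip rack -0.07708009496915451 0.14748452922394067
blue -0.02319017560727827 0.06638911614390539 -0.026092328725710684 0.06589598152899347
4.0833 [-0.1037 -0.4506 -0.0607]
True [0.46   0.2683 0.0497] [-2.0881 -0.6985  8.739 ]
7.125
```

View pics/w2.png

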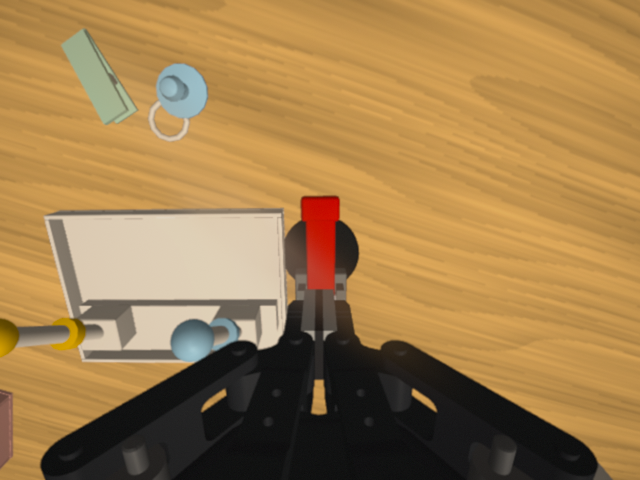

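```bash
cat >> h.py <<'E'
D=frame(-Z,-X); O=frame(-PZ,-X)
def pick(n):
    c=CUP[n]; fingers.gripper_to(1.0,force=30)
    robot.move_to(np.r_[c,.20],D); robot.line_to(np.r_[c,.077],D,velocity=.12)
    fingers.gripper_to(0.0,force=30); print("gap",robot.current_finger_gap(),robot.current_contact_force())
    robot.line_to(np.r_[c,.25]); print("gap",robot.current_finger_gap(),robot.current_contact_force(),robot.current_time_s())
def carry(n):
    robot.move_to(TIP[n]+.10*PZ,O); print(robot.current_time_s(),robot.current_tool_pos()-TIP[n]-.1*PZ)
def snap(f):
    for c in ("wrist","side"):
        im=vision.grab_frame(c)
        if c=="side": im=cv2.resize(im[200:340,170:340],(583,480),interpolation=2)
        else: im=im[:,:,:]
        cv2.imwrite(f"pics/{c[0]}{f}.png",im[:,:,::-1])
E
python3 - <<'E'
from h import *
np.set_printoptions(precision=4,suppress=True)
pick("yellow"); carry("yellow"); snap("3")
a=cv2.imread("pics/s3.png"); b=cv2.imread("pics/w3.png"); b=cv2.resize(b,(400,300)); a=cv2.resize(a,(400,330))
cv2.imwrite("pics/m3.png",np.hstack([np.pad(b,((0,30),(0,0),(0,0))),a]))
E
```

```text
gap 0.6411573118308018 [-1.1928  1.3811  5.5425]
gap 0.6420988663173135 [ 0.3486 -0.377  -0.8069] 12.85
14.2417 [ 0.0008 -0.0014  0.0004]
```

View pics/m3.png

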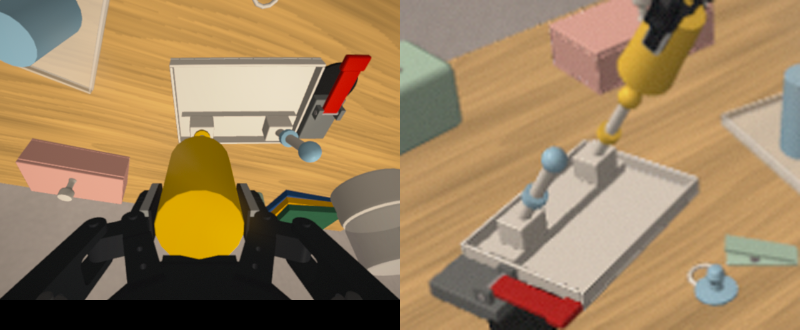

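```bash
cat >> h.py <<'E'
def hang(n):
    t=TIP[n]; f0=robot.current_contact_force()
    robot.line_to(t-.008*PZ,velocity=.08)
    print("mid",robot.current_contact_force()-f0)
    s=robot.line_to(t-.034*PZ,velocity=.025,f_stop=5)
    print(s,"travel",(robot.current_tool_pos()-t)@PZ,"off",robot.current_tool_pos()-t,robot.current_contact_force()-f0,robot.current_time_s())
E
python3 - <<'E'
from h import *
np.set_printoptions(precision=4,suppress=True)
hang("yellow"); snap("4")
a=cv2.imread("pics/s4.png"); b=cv2.imread("pics/w4.png"); b=cv2.resize(b,(400,300)); a=cv2.resize(a,(400,330))
cv2.imwrite("pics/m4.png",np.hstack([np.pad(b,((0,30),(0,0),(0,0))),a]))
E
```

```text
mid [-0.6133 -0.3119 -0.4567]
True travel -0.021503557795060763 off [ 0.0103  0.0033 -0.0186] [-4.6717 -0.1768  7.1464] 16.475
```

View pics/m4.png

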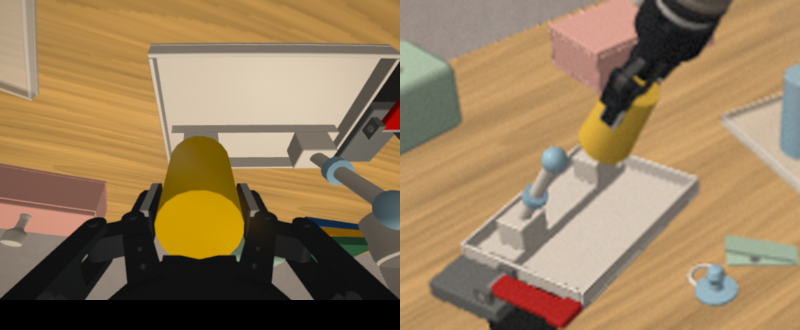

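```bash
cat >> h.py <<'E'
def release(n):
    fingers.gripper_to(0.95); p=np.array(robot.current_tool_pos())
    robot.line_to(p+.10*PZ,velocity=.12); print(robot.current_time_s(),robot.current_contact_force())
E
python3 - <<'E'
from h import *
np.set_printoptions(precision=4,suppress=True)
release("yellow"); snap("5")
pick("blue"); carry("blue"); snap("6")
a=[cv2.resize(cv2.imread(f"pics/{f}.png"),(400,300)) for f in ("w5","s5","w6","s6")]
cv2.imwrite("pics/m6.png",np.vstack([np.hstack(a[:2]),np.hstack(a[2:])]))
E
```

```text
17.9417 [ 0.2575  0.654  -0.1995]
gap 0.6451485111701508 [-1.6668  0.508   5.4709]
gap 0.6485531613836957 [-0.1227  0.3358 -0.3833] 21.9333
23.1417 [ 0.0007 -0.0013 -0.0001]
```

View pics/m6.png

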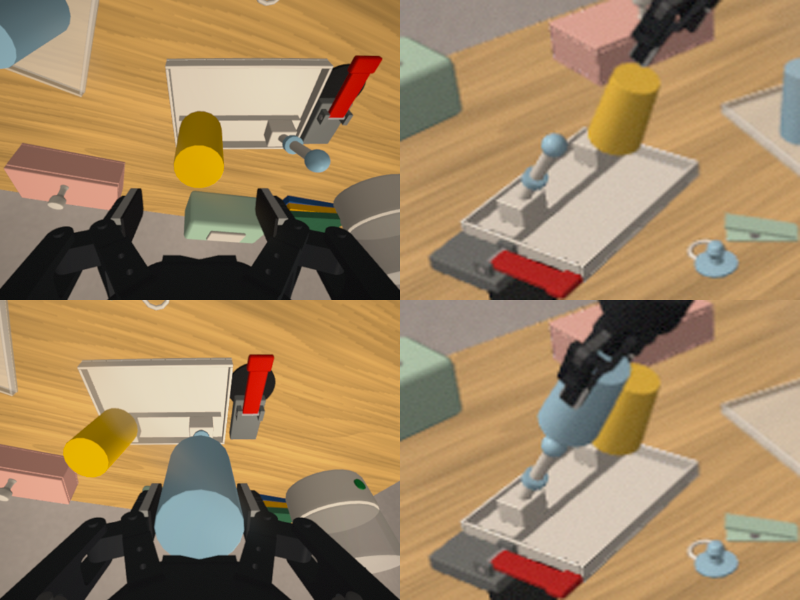

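Run:
```python
from h import *
np.set_printoptions(precision=4,suppress=True)
hang("blue"); t=robot.current_tool_pos()
if abs((t-TIP["blue"])@PZ+.022)<.004:
    release("blue"); snap("7"); robot.pause(.5)
    im=vision.grab_frame("side"); cv2.imwrite("pics/side7.png",cv2.resize(im[190:350,165:485],(800,400),interpolation=2)[:,:,::-1])
    a=[cv2.resize(cv2.imread(f"pics/{f}.png"),s) for f,s in (("w7",(400,300)),("s7",(400,300)))]
    cv2.imwrite("pics/m7.png",np.hstack(a))
```

```text
mid [ 1.0286  0.7864 -0.9154]
True travel -0.02141473560821722 off [ 0.0102  0.0033 -0.0185] [-3.643  -1.1332  7.1984] 25.3667
26.725 [-0.7578  0.4705 -0.2218]
```

View pics/m7.png

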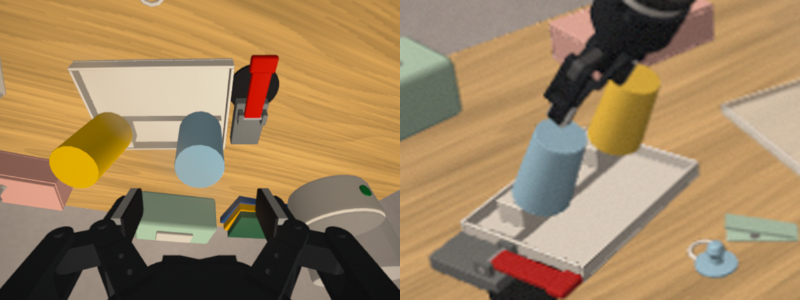

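View pics/side7.png

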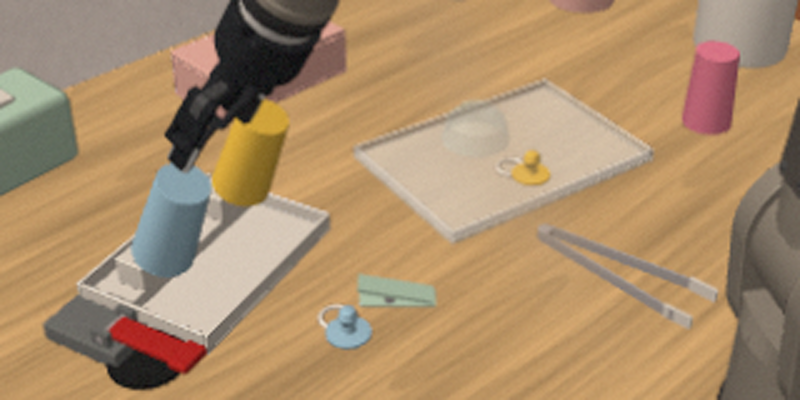

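Run:
```python
from h import *
np.set_printoptions(precision=4,suppress=True)
robot.line_to(np.array(robot.current_tool_pos())+.04*PZ)
for c in ("top","side"):
    im=vision.grab_frame(c).astype(int); m=(im[...,0]>110)&(im[...,1]<60)&(im[...,2]<60)
    if c=="top": m=(im[...,0]>90)&(im[...,1]<50)&(im[...,2]<50)
    v,u=np.nonzero(m[190:360,140:340]); v+=190;u+=140; print(c,len(u),u.min(),u.max(),v.min(),v.max(),u.mean(),v.mean())
    # predicted outline of the level lever, for hinge at rack x -0.015, and for 8 deg short
    for a in (0,8):
        a=np.radians(a); H=C0-.015*X+.145*Y+.028*Z; d=-np.cos(a)*X+np.sin(a)*Z
        print([np.round(proj(c,H+d*s+Y*w),1) for s,w in ((.096,.017),(.096,-.017),(.03,.013),(.03,-.013))])
print(robot.current_time_s(),robot.current_contact_force())
```

```text
top 367 173 191 241 274 181.92370572207085 258.06811989100817
[array([184.8, 291.7]), array([199.4, 287. ]), array([178.4, 262.7]), array([189.4, 259.1])]
[array([182.8, 291.3]), array([197.5, 286.5]), array([177.7, 262.4]), array([188.8, 258.9])]
side 380 209 247 317 338 227.7921052631579 327.4184210526316
[array([243.5, 340.7]), array([252.7, 331.4]), array([221.3, 329.3]), array([228.5, 322.6])]
[array([242.6, 336.1]), array([251.8, 326.8]), array([220.9, 327.9]), array([228.2, 321.2])]
27.8917 [ 0.4331 -0.4204 -0.431 ]
```

Run:
```python
from h import *
im=vision.grab_frame("top"); cv2.imwrite("pics/top8.png",im[:,:,::-1])
o=cv2.imread("pics/top0.png")[:,:,::-1]
print(np.abs(im.astype(int)-o).mean(), robot.current_time_s())
a=cv2.resize(im[150:350,140:340],(400,400),interpolation=2); b=vision.grab_frame("side"); b=cv2.resize(b[280:360,170:280],(400,291),interpolation=2)
cv2.imwrite("pics/m8.png",np.hstack([a,np.pad(b,((0,109),(0,0),(0,0)))])[:,:,::-1])
```

```text
7.6445518663194445 27.9417
```

View pics/m8.png

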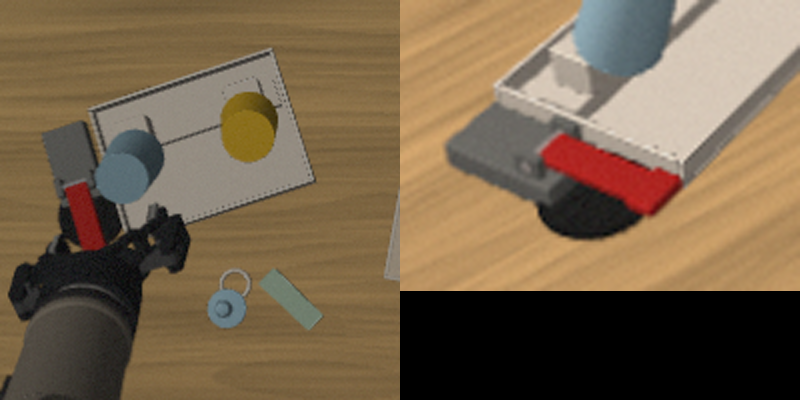

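```bash
python3 -c "
from station import robot,workorder
print(robot.current_contact_force(),robot.current_time_s()); workorder.close_job()"
```

```text
[ 0.01968942 -0.19291429  0.56945493] 27.9917
the job is handed in; nothing more can be done
```

I did the job in the order you asked and handed it in at about 28 s of the 64 s allowed.

- **Lever:** I pushed it down until it hit its end stop. The 22 N force limit tripped with the fingertips at 33 mm, and a level lever's top is at 32 mm. In the last side picture it is still level, to within about 2 degrees.
- **Cups:** I hung the yellow cup on the yellow peg, then the blue cup on the blue peg. Each was lowered by hand along its peg until the force rose, 21.5 mm (yellow) and 21.4 mm (blue) past the tip, where 22 mm was expected.
- **Final pictures:** Both cups hang mouth-down on their own pegs. The pacifiers, bowl and clip look untouched. The gripper was clear of everything, with under 1 N on the tool.

**Checks that disagreed or fell short:**
- After release, both cups leaned less than the peg's 30 degrees, which fits the loose room inside them. I did not re-measure that their bottoms still rest on the tips.
- My two first estimates of the lever's hinge position disagreed by about 1 cm.
- The gripper hid the lever's tip from the top camera in my last check. The final lever reading therefore rests on the side picture and the end-stop force.

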